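# Dock the dish carriage and pin it

## Task

Slide the blue carriage with its petri dish along the guideway until it is fully home and square against the two orange stops: push it gently on its centre line, since it jams when pushed off-centre and must not be forced. Then press the red-headed index pin straight down until it bottoms out in the carriage's blind bore, and let go. The dish stays in its place on the carriage, and the bottle and beaker standing by are left alone.

Things in the scene. Friction and masses are not known exactly. Their poses are not given: they have to be found in the camera images.
- stage: Fixed aluminium base, 334 x 190 mm, on the bench. Origin: on the bench, mid-width of the guideway. Its +x is the direction in which the carriage is pushed home, along the centre line y = 0; z up. Guideway from x = -0.170 (open end) to an end block 36 mm high at x = +0.129; floor 12 mm above the bench, 153 mm wide between dark side walls with tops 32 mm above the bench.
- stop_face (a point): Mid-point between the faces of the two orange stop pads (22 mm wide, 28 mm above the bench) at the far end of the guideway, one by each side wall, at the stage's x = +0.086, y = 0, 17 mm above the bench. The front edge of the carriage's plate lies flat against both pads when home; its front block then stands between them, 4 mm short of the dark end block.
- bridge_mid (a point): Middle of the top of the aluminium bridge bar that carries the index pin over the far end of the guideway, at the stage's x = +0.105, y = 0, 73 mm above the bench. The bar is 26 mm along x, 178 mm wide and 12 mm thick, on a post at each side wall.
- carriage: Loose blue carriage, about 0.45 kg, plate 112 x 138 x 10 mm, origin at the centre of its underside, +x towards the stop. White shoes at its sides, 40 mm long, 151.4 mm over all, guide it (0.8 mm play a side). Fully home its origin is at the stage's x = 0.030, y = 0, z = 0.012; it starts 90 to 130 mm short. On the centre line it slides with 2 to 8 N; more than 40 N is forcing it.
- carriage_back (a point): Middle of the flat back face of the carriage's upright back plate (138 mm wide, 45 mm high), half-way up, 22 mm above the guideway floor, marked by a white centre line; at x = -0.059 of the carriage, whose axes it has. The place to push. Pushed some 25 mm or more off this line the carriage turns and wedges between the side walls.
- bore_mouth (a point): Centre of the mouth of the blind bore in the top of the carriage's front steel block (40 x 40 mm, 30 mm high, at x = 0.055 to 0.095 of the carriage): 20 mm wide, 22 mm deep, 42 mm above the bench. It lies under the pin when the carriage is home.
- pin_top (a point): Centre of the flat top of the index pin's red mushroom head (28 mm across, 12 mm high), 120 mm above the bench with the pin raised; the steel pin below is 10 mm thick. Sits on the stage at x = +0.105, y = 0.
- index_pin (a joint): Downward travel of the index pin in m: 0 raised (starts at 0 to 0.004), about 0.030 when bottomed in the bore; it stays where it is left, held by about 3 N of friction. It can only go down fully when the carriage is home; down too early it blocks the carriage or stands on its front block.
- dish: Closed petri dish, pink, 91 mm across, 15 mm high, lying loose on the carriage plate between four black 6 mm locating pins; origin at the centre of its underside, in place at the carriage's x = 0, y = 0, z = 0.010 (1 to 2 mm play).
- bottle: Bystander: reagent bottle with orange cap, 56 mm across, 105 mm high, loose on the bench at the left; origin at the centre of its underside.
- beaker: Bystander: beaker, 76 mm across, 91 mm high, loose on the bench at the left; origin at the centre of its underside.
Things that resemble listed ones, but are neither listed nor needed, are in the scene too. Leave any brown look-alike of the dish alone.

How it is judged:
On the way, in this order (a step that is already met when the one before it is completed fails the run):
1. the carriage is fully home and square against the stops, its bore under the pin, with the pin still up (x of carriage in the frame of stage above 0.0255 m and z of carriage in the frame of stage below 0.015 m and value of joint index_pin below 0.015 m and horizontal distance between bore_mouth and pin_top below 0.006 m), for 0.2 s.
2. the index pin is pressed down to the bottom of the bore (value of joint index_pin above 0.027 m), for 0.2 s.
At the end, for the whole second after the job is handed in: The carriage lies flat in the guideway within 4.5 mm of fully home, the index pin is at least 27 mm down in its bore (of about 30) and within 6 mm of the bore's centre, the dish lies flat in place between its locating pins (within about 9 mm), all at rest (x of carriage in the frame of stage above 0.0255 m and z of carriage in the frame of stage below 0.015 m and horizontal distance between bore_mouth and pin_top below 0.006 m and value of joint index_pin above 0.027 m and distance between dish and carriage below 0.014 m and angle between dish's own z axis and vertical below 0.1 rad and linear speed of carriage below 0.01 m/s); the robot touches nothing.
It fails at once if the carriage is forced: pushed with more than 40 N (contact force between any of the fingers, the arm and carriage above 40 N).
It fails at once if the dish comes off its place on the carriage (distance between dish and carriage above 0.03 m).
It fails at once if the bottle or beaker is moved by more than 30 mm (distance of any of bottle, beaker from where it was at the start of the episode above 0.03 m).
It also fails if it takes over 42 s, if anything falls off the work surface, if the arm or the gripper's body presses on something with over 40 N, if the wrist force passes 120 N, or if a joint passes its speed limit or range.

## Robot

A 7-joint arm with a two-finger parallel gripper is mounted at the origin on a cart in front of the work surface, level with it; the furniture and walls round the work are solid. World frame = base frame: x ahead of the robot, y to its left, z up, the work surface at z = 0. Lengths are in m, angles in rad, forces in N, time in s.
With the tool pointing down it reaches from about 0.425 to 0.925 m from the base axis. Payload 6.8 kg.
Tool frame: the origin (TCP) lies midway between the tips of the shut fingers; the grasp point (between the pads) lies 19 mm behind it; x points along the fingers, y is the direction in which the jaws open and shut, and the axes are right-handed (so a half turn about x gives the same grasp; the last joint's range is limited). The gripper opens to 85 mm and grips with 20 to 120 N. Pads are 22 mm wide; open, the fingers measure 114 mm over their backs; the gripper's body (76 mm by 85 mm) begins 54 mm behind the grasp point. The pads swing forward as they close: fully open they stand 13 mm farther back than shut.
Start: joints at [1.016, 0.477, 0.022, 1.555, -0.011, 1.109, -0.083], TCP at [0.292, -0.609, 0.231] pointing down, gripper open.
Joint ranges: [-2.96, 2.96], [-0.34, 2.1], [-1.41, 1.46], [0.24, 2.44], [-1.37, 4.51], [0.17, 1.92], [-2.96, 2.96]. Speed limits (rad/s): [2.39, 2.39, 3.14, 3.14, 3.14, 3.14, 3.14].

## Interface

Orientations are given as a rotation vector (axis times angle).
In Python, from bench import r, viewer, nets gives the robot as it stands.
- The arm moves only by the shell command python3 -m pendant 'ROWS' [FORCE]. ROWS is JSON, one flat list of numbers, 5 for each row, row after row: the finger opening in mm, from 0 to 85.4, then the shift along the tool's x, y, z in mm, then the turn about the tool's x in rad. A call has 1 to 20 rows; each row shifts and turns the commanded pose from where the row before left it, along the tool's axes as they then stand; what a row does not reach is not made up. A row lasts 1/8 s, in which the tool goes at most 62.5 mm and 10.7 degrees, less where a joint would pass 70% of its speed; a pose out of reach is approached as far as the arm can. A call with a gripper value outside its range is refused whole. The fingers move at their own pace and stop on an object; FORCE is the grip in N (left out, the last holds). Time passes only in rows, so rows that do not move let the fingers close. It gives the time, the measured TCP pose, the force and the opening at its end, in the units of the state.
- r.get_obs(): the state, without advancing time (a new reading comes with each control period).
- viewer.grab_frame(name): name is "side" or "top"; returns (picture, depth): 480x640x3 uint8, red, green, blue; 480x640 float32, m along the optical axis (not along the pixel's ray), 0 where there is no reading.
- viewer.calibration(name): a dict with "mtx" (3x3 intrinsics, pixels), "world_to_cam" (4x4, takes a point from world to camera coordinates). Camera axes: x right, y up, looking along -z (the intrinsics and any distortion apply to the point x, -y, -z); pixel columns grow to the right and rows downward; lengths in m; the calibration is good to about 2 mm. A picture is of the moment at which its call begins. calibration takes no time and is no camera call.
- r.hand_in(): hands the job in, once; it reports no verdict.
Trained networks look in the newest picture that a camera, given by its name, has taken for a name from the list of things; names that differ only in an ending like _2 or _b are one class to them, and where a whole thing is asked for, a point or a joint stands for the part that bears it (a point fixed in the world has none). Each returns a list of dicts, best first, with "score" (0 to 1); they miss things now and then, are a little off and sometimes report something else, mostly with a low value. They report only what shows in the picture. A call takes as long as a camera call. They do not tell look-alikes from the thing itself.
- nets.look_for(name, camera): "location" ([x, y, z] in m, in world coordinates, good to about 4 mm: the middle of the surface that is visible of it).
- nets.silhouettes(name, camera): "mask" (480x640 bool, what is visible of it).
The state is a dict: "clock": time; "joints": joint angles; "qvel": joint speeds; "tau": joint torques, N m; "tcp_pos": TCP position; "orientation": TCP orientation; "contact_force": force on the tool from outside, world axes, zero at the start; "moment": the same for the moment, N m; "grip_width": finger opening in m.
Only numpy, scipy, OpenCV 4.12 (cv2) and the standard library are available. Lean on these libraries where they do the work, as an engineer would, in place of code of your own. Each camera call takes 0.05 s, during which the arm holds its last target. There are 200 camera calls.

## Working session

There is one attempt and no reset: what is moved stays moved. The work goes in short steps, Python scripts to look and compute and a shell command to move; the robot and the scene stay as the last step left them, time stands still between calls to the robot, and variables do not carry over. Pictures are saved under pics/ and viewed, about 8 in all and at most 12, crops included, and the job is handed in when it is done.

```bash
mkdir -p pics; cat > h.py <<'E'
import numpy as np, cv2
from bench import r, viewer, nets
from scipy.spatial.transform import Rotation as R
def cloud(cam):
    im,d=viewer.grab_frame(cam); c=viewer.calibration(cam); K=np.array(c["mtx"]); T=np.linalg.inv(np.array(c["world_to_cam"]))
    v,u=np.mgrid[:480,:640]; z=d
    p=np.stack([(u-K[0,2])/K[0,0]*z,-(v-K[1,2])/K[1,1]*z,-z],-1)
    return im,d,p@T[:3,:3].T+T[:3,3]
def save(n,im): cv2.imwrite("pics/"+n,im[...,::-1])
E
python3 - <<'E'
from h import *
for cam in("top","side"):
    im,d,P=cloud(cam); save(cam+"0.png",im); np.savez(cam+"0.npz",im=im,d=d,P=P)
    print(cam,{k:v for k,v in viewer.calibration(cam).items()})
    for n in("stage","carriage","carriage_back","bore_mouth","pin_top","dish","bottle","beaker","stop_face","bridge_mid"):
        try: print(n,[(np.round(o["location"],3).tolist(),round(o["score"],2)) for o in nets.look_for(n,cam)][:4])
        except Exception as e: print(n,e)
o=r.get_obs();print(o["clock"],o["tcp_pos"],R.from_rotvec(o["orientation"]).as_matrix().round(3))
E
```

```text
top {'mtx': array([[557.14875289,   0.        , 321.04879322],
       [  0.        , 557.14875289, 246.13150293],
       [  0.        ,   0.        ,   1.        ]]), 'world_to_cam': array([[ 0.04182866, -0.99911261,  0.00493564,  0.04303843],
       [ 0.97761684,  0.0419472 ,  0.20616924, -0.5260703 ],
       [-0.20619332, -0.00379862,  0.9785039 , -1.17508273],
       [ 0.        ,  0.        ,  0.        ,  1.        ]])}
stage [([0.58, 0.026, 0.007], 0.61)]
carriage [([0.52, -0.084, 0.022], 0.55)]
carriage_back [([0.52, -0.087, 0.019], 0.68)]
bore_mouth [([0.519, -0.088, 0.021], 0.86), ([0.575, 0.028, 0.012], 0.31)]
pin_top [([0.611, 0.075, 0.119], 0.5)]
dish [([0.66, -0.297, 0.01], 0.86), ([0.508, -0.095, 0.04], 0.68)]
bottle [([0.454, 0.372, 0.08], 0.76)]
beaker [([0.423, 0.262, 0.036], 0.91), ([0.579, 0.028, 0.01], 0.69)]
stop_face [([0.581, 0.024, 0.011], 0.77)]
bridge_mid [([0.579, 0.031, 0.015], 0.55)]
side {'mtx': array([[552.80808601,   0.        , 311.6634197 ],
       [  0.        , 552.80808601, 245.21249931],
       [  0.        ,   0.        ,   1.        ]]), 'world_to_cam': array([[-0.97935684, -0.20171566, -0.01307542,  0.51093674],
       [ 0.06054528, -0.35444106,  0.93311618, -0.11321447],
       [-0.19285861,  0.91306206,  0.35933721, -1.13924511],
       [ 0.        ,  0.        ,  0.        ,  1.        ]])}
stage [([0.512, 0.011, 0.021], 0.81), ([0.509, -0.104, 0.028], 0.28)]
carriage [([0.51, -0.094, 0.032], 0.88)]
carriage_back []
bore_mouth [([0.509, -0.106, 0.03], 0.55)]
pin_top [([0.604, 0.083, 0.118], 0.41)]
dish [([0.504, -0.075, 0.037], 0.9), ([0.666, -0.273, 0.016], 0.73), ([0.506, 0.003, 0.022], 0.36)]
bottle []
beaker [([0.421, 0.243, 0.08], 0.89)]
stop_face [([0.511, 0.006, 0.027], 0.71)]
bridge_mid [([0.507, 0.005, 0.022], 0.97)]
1.1 [ 0.29165801 -0.60875804  0.23130575] [[ 0.     0.432 -0.902]
 [-0.    -0.902 -0.432]
 [-1.     0.    -0.   ]]
```

View pics/top0.png

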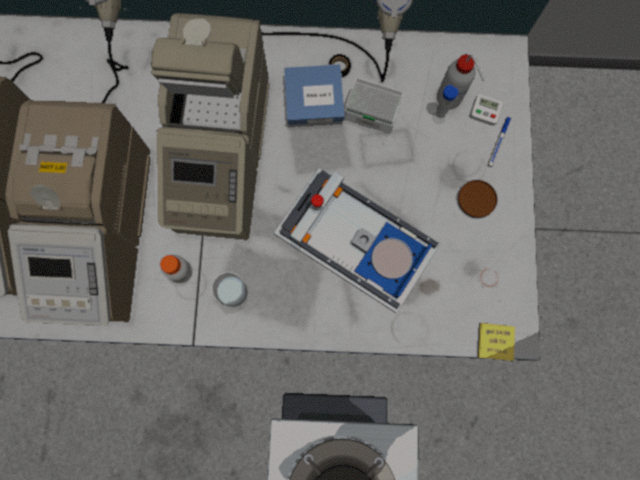

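View pics/side0.png

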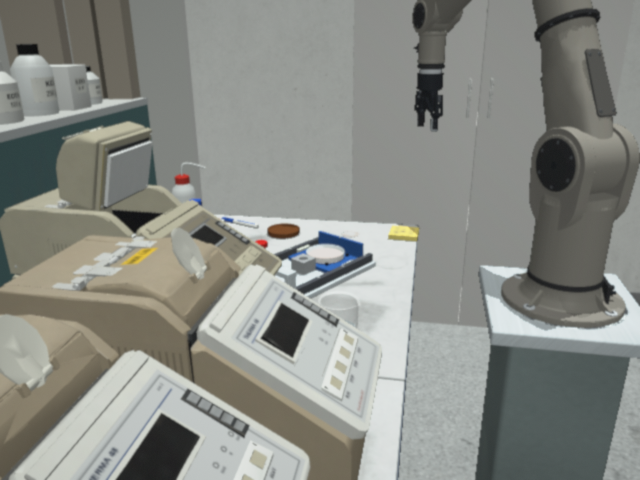

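The top view shows the stage turned about 60°: pin head at (317,200), orange pads near (333,182) and (305,237), and the carriage with the pink dish at (392,257). Look-alikes for the dish are the brown disc at (477,198), which I leave alone, and the pink one at (392,257) on the blue plate, which is the real one. Bottle (173,267) and beaker (230,290) are out of the way. Next I fit the stage axis.

```bash
python3 - <<'E'
from h import *
from scipy.optimize import least_squares
f=np.load("top0.npz"); im,P=f["im"],f["P"]; hsv=cv2.cvtColor(im,cv2.COLOR_RGB2HSV); H,S,V=[hsv[...,i].astype(int) for i in range(3)]
roi=np.zeros((480,640),bool); roi[165:312,270:442]=1
X,Y,Z=P[...,0],P[...,1],P[...,2]
def st(n,m): 
    q=P[m&roi]; print(n,len(q),np.median(q,0).round(4), q.min(0).round(3),q.max(0).round(3)); return q
red=st("pin",((H<6)|(H>174))&(S>150)&(V>80)&(Z>.1))
blue=st("blue",(H>100)&(H<125)&(S>150)&(Z>.01)&(Z<.075))
org=st("orange",(H>7)&(H<20)&(S>150)&(Z<.06))
dish=st("dish",(Z>.03)&(Z<.045)&(S>20)&(S<110)&((H<15)|(H>170))&(V>120))
pin=(red.max(0)+red.min(0))/2; print("pinmid",pin, "dishmid",((dish.max(0)+dish.min(0))/2).round(4))
dark=st("walls",(V<70)&(S<90)&(Z>.022)&(Z<.042))
# two parallel lines
a0=np.arctan2(.17,.103)
res=least_squares(lambda p:np.minimum(np.abs(np.abs(-np.sin(p[0])*dark[:,0]+np.cos(p[0])*dark[:,1]-p[1])-p[2]),.012),[a0,-np.sin(a0)*.611+np.cos(a0)*.075,.082])
a,c,w=res.x; u=np.array([np.cos(a),np.sin(a)]);v=np.array([-u[1],u[0]]); print("yaw",np.degrees(a),"c",c,"halfw",w,"cost",np.abs(res.fun).mean())
print("pin lateral",red[:,:2].mean(0)@v-c,"dish lateral",dish[:,:2].mean(0)@v-c,"orange lat",np.percentile(org[:,:2]@v-c,[2,98]),"blue lat",np.percentile(blue[:,:2]@v-c,[1,99]))
org0=red[:,:2].mean(0)@u-.105
print("stage x0 along (pin)",org0,"orange x",np.percentile(org[:,:2]@u-org0,[2,50,98]),"dish x",dish[:,:2].mean(0)@u-org0,"dark x",np.percentile(dark[:,:2]@u-org0,[1,99]))
bt=blue[blue[:,2]>.045]; print("backplate top x",np.percentile(bt[:,:2]@u-org0,[2,50,98]),len(bt),"lat",np.percentile(bt[:,:2]@v-c,[2,98]))
O=u*org0+v*c
for s in(-.2,-.17,-.15,-.029,.105): print(s,(O+u*s).round(4))
# overlay model
cal=viewer.calibration("top");K=cal["mtx"];W=cal["world_to_cam"]
def px(x,y,z):
    q=W@np.r_[O+u*x+v*y,z,1]; return tuple(int(round(t*3)) for t in (K[0,0]*q[0]/-q[2]+K[0,2]-260,-K[1,1]*q[1]/-q[2]*1+K[1,2]-160))
b=cv2.resize(im[160:320,260:450],None,fx=3,fy=3,interpolation=cv2.INTER_CUBIC)
for y in(-.0765,.0765): cv2.line(b,px(-.17,y,.032),px(.129,y,.032),(0,255,0),1)
cv2.line(b,px(-.2,0,.034),px(.105,0,.034),(255,255,0),1); cv2.circle(b,px(.105,0,.12),4,(0,255,255),-1)
cv2.line(b,px(.086,-.07,.028),px(.086,.07,.028),(255,0,255),1)
save("fit.png",b)
E
```

```text
pin 112 [0.6102 0.078  0.1179] [0.27  0.061 0.111] [0.624 0.091 1.258]
blue 1415 [ 0.496  -0.0966  0.0223] [ 0.42  -0.176  0.015] [ 0.591 -0.015  0.064]
orange 97 [0.6508 0.0669 0.0285] [0.538 0.023 0.021] [0.684 0.135 0.036]
dish 1039 [ 0.5065 -0.0922  0.037 ] [ 0.465 -0.132  0.03 ] [0.683 0.13  0.045]
pinmid [0.44721734 0.07568388 0.68476816] dishmid [ 0.574  -0.0011  0.0373]
walls 1201 [0.6073 0.0712 0.0331] [ 0.399 -0.194  0.022] [0.703 0.157 0.042]
yaw 58.84136854893302 c -0.479724596796739 halfw 0.08226908752022317 cost 0.006407760792240255
pin lateral 0.0010562248339906488 dish lateral -0.001423682205962229 orange lat [-0.07854444  0.07133795] blue lat [-0.06938783  0.06331922]
stage x0 along (pin) 0.27565366407766106 orange x [0.0884209  0.09424534 0.13092374] dish x -0.09170724702831634 dark x [-0.15317577  0.15188977]
backplate top x [-0.14907843 -0.14682889 -0.1448421 ] 122 lat [-0.06971155  0.06280677]
-0.2 [ 0.4497 -0.1835]
-0.17 [ 0.4652 -0.1578]
-0.15 [ 0.4755 -0.1407]
-0.029 [ 0.5381 -0.0371]
0.105 [0.6075 0.0775]
```

View pics/fit.png

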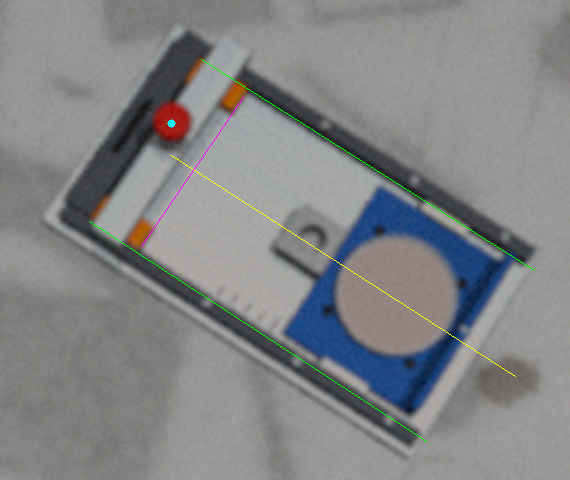

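The fit agrees with the walls, pads, dish and pin head to 2–3 mm. I re-centre on the median pin position, which gives yaw ≈ 58.7° and the stage origin at about (0.5555, -0.0118). First move: shut the fingers, turn the tool so its -z axis points along the push direction, and go to a point behind the open end.

```bash
python3 -m pendant '[0,0,0,0,-0.1445, 0,0,0,0,-0.1445, 0,0,0,0,-0.1445, 0,0,0,0,-0.1445, 0,0,-7.7,-40.2,0, 0,0,-7.7,-40.2,0, 0,0,-7.7,-40.2,0, 0,0,-7.7,-40.2,0, 0,0,-7.7,-40.2,0, 0,0,-7.7,-40.2,0, 0,0,-7.7,-40.2,0, 0,0,-7.7,-40.2,0, 0,0,-7.7,-40.2,0, 0,0,-7.7,-40.2,0, 0,0,-7.7,-40.2,0, 0,0,0,0,0, 0,0,0,0,0]' 40
cat >> h.py <<'E'
def stg():
    o=r.get_obs(); u=np.array([.5188,.8549]); v=np.array([-u[1],u[0]]); p=o["tcp_pos"]; d=p[:2]-[.5555,-.0118]
    M=R.from_rotvec(o["orientation"]).as_matrix(); F=np.array(o["contact_force"])
    print("t",round(o["clock"],2),"stage x,y,z mm",np.round(np.r_[d@u,d@v,p[2]]*1e3,1),"toolY deg",np.degrees(np.arctan2(M[1,1],M[0,1])).round(2),"xdown",M[2,0].round(4),"F along,lat,z",np.round([F[:2]@u,F[:2]@v,F[2]],1),"w",o["grip_width"])
E
python3 -c "
from h import *; stg()"
```

```text
clock: 3.22
tcp_pos: [0.4487, -0.1875, 0.2314]
orientation: [1.599, 0.899, -1.599]
contact_force: [0.0, -0.0, 0.3]
grip_width: -0.0001
t 3.23 stage x,y,z mm [-2.056e+02  1.000e-01  2.314e+02] toolY deg -31.3 xdown -1.0 F along,lat,z [-0.  -0.1  0.3] w -0.00010678893599453192
```

```bash
python3 -m pendant '[0,40,0,0,0, 0,40,0,0,0, 0,40,0,0,0, 0,40,0,0,0, 0,25,0,0,0, 0,12,0,0,0, 0,0,0,0,0, 0,0,0,-10,0, 0,0,0,-10,0, 0,0,0,-6,0, 0,0,0,-3,0, 0,0,0,-3,0, 0,0,0,0,0]'; python3 - <<'E'
from h import *; stg(); im,d,P=cloud("top"); save("t1.png",cv2.resize(im[140:330,250:500],None,fx=3,fy=3,interpolation=cv2.INTER_CUBIC))
E
```

```text
clock: 4.85
tcp_pos: [0.4656, -0.1594, 0.0343]
orientation: [1.599, 0.9, -1.599]
contact_force: [0.6, -0.2, 0.6]
grip_width: 0.0001
t 4.85 stage x,y,z mm [-172.9    0.3   34.3] toolY deg -31.27 xdown -1.0 F along,lat,z [ 0.2 -0.6  0.6] w 0.00010643420840952899
```

View pics/t1.png

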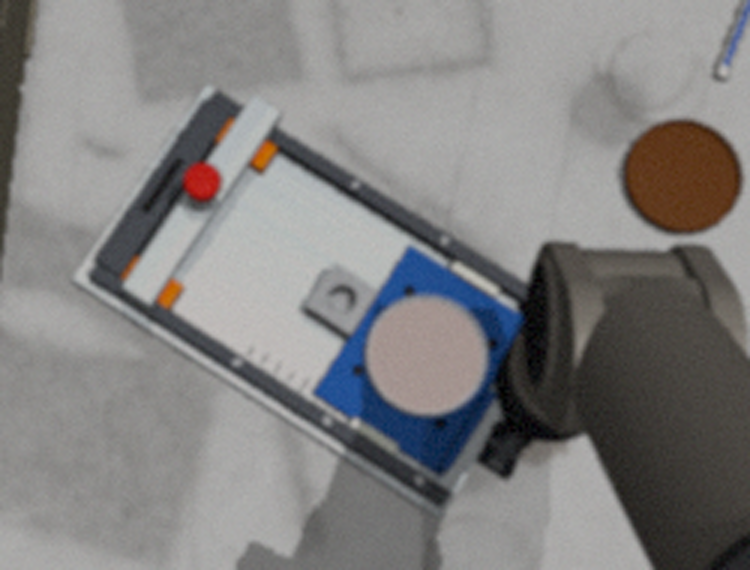

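The gripper stands behind the back plate near (510,420) and the carriage hasn't moved (dish at (427,355), bore at (343,300)). Next I make contact and start a gentle push.

```bash
python3 -m pendant '[0,0,0,-2,0, 0,0,0,-2,0, 0,0,0,-2,0, 0,0,0,-2,0, 0,0,0,-2,0, 0,0,0,-2,0, 0,0,0,-2,0, 0,0,0,-2,0, 0,0,0,-2,0, 0,0,0,-2,0]'; python3 -c "
from h import *; stg()"
```

```text
clock: 6.15
tcp_pos: [0.476, -0.1423, 0.0343]
orientation: [1.599, 0.899, -1.599]
contact_force: [-0.8, -2.6, 0.9]
grip_width: -0.0
t 6.15 stage x,y,z mm [-152.8    0.3   34.3] toolY deg -31.28 xdown -1.0 F along,lat,z [-2.7 -0.7  0.9] w -4.0740095017031345e-05
```

```bash
python3 -m pendant '[0,0,0,-3,0, 0,0,0,-3,0, 0,0,0,-3,0, 0,0,0,-3,0, 0,0,0,-3,0, 0,0,0,-3,0, 0,0,0,-3,0, 0,0,0,-3,0]'; python3 - <<'E'
from h import *; stg(); im,d,P=cloud("top"); 
for n in("dish","carriage_back"): print(n,[(np.round(o["location"],3).tolist(),round(o["score"],2)) for o in nets.look_for(n,"top")][:3])
E
```

```text
clock: 7.15
tcp_pos: [0.4885, -0.1217, 0.0343]
orientation: [1.599, 0.899, -1.599]
contact_force: [-1.7, -1.7, 0.4]
grip_width: 0.0001
t 7.15 stage x,y,z mm [-128.7    0.3   34.3] toolY deg -31.28 xdown -1.0 F along,lat,z [-2.4  0.6  0.4] w 8.317129340277155e-05
dish [([0.528, -0.065, 0.036], 0.87), ([0.658, -0.296, 0.014], 0.79)]
carriage_back [([0.536, -0.04, 0.02], 0.58)]
```

```bash
python3 -m pendant '[0,0,0,-3,0, 0,0,0,-3,0, 0,0,0,-3,0, 0,0,0,-3,0, 0,0,0,-3,0, 0,0,0,-3,0, 0,0,0,-3,0, 0,0,0,-3,0, 0,0,0,-3,0, 0,0,0,-3,0, 0,0,0,-3,0, 0,0,0,-3,0]'; python3 -c "
from h import *; stg()"
```

```text
clock: 8.8
tcp_pos: [0.5072, -0.091, 0.0343]
orientation: [1.599, 0.899, -1.599]
contact_force: [-0.3, -2.4, 1.3]
grip_width: 0.0
t 8.8 stage x,y,z mm [-92.8   0.2  34.3] toolY deg -31.29 xdown -1.0 F along,lat,z [-2.2 -1.   1.3] w 3.481518099301031e-05
```

```bash
python3 -m pendant '[0,0,0,-3,0, 0,0,0,-3,0, 0,0,0,-3,0, 0,0,0,-3,0, 0,0,0,-3,0, 0,0,0,-3,0, 0,0,0,-3,0, 0,0,0,-3,0, 0,0,0,-3,0, 0,0,0,-3,0, 0,0,0,-3,0, 0,0,0,-3,0]'; python3 - <<'E'
from h import *; stg(); im,d,P=cloud("top"); save("t2.png",cv2.resize(im[140:330,250:500],None,fx=3,fy=3,interpolation=cv2.INTER_CUBIC))
print([(np.round(o["location"],3).tolist(),round(o["score"],2)) for o in nets.look_for("dish","top")][:3])
E
```

```text
clock: 10.3
tcp_pos: [0.5259, -0.0603, 0.0343]
orientation: [1.599, 0.899, -1.599]
contact_force: [-2.4, -3.2, 1.9]
grip_width: -0.0
t 10.3 stage x,y,z mm [-56.8   0.2  34.3] toolY deg -31.28 xdown -1.0 F along,lat,z [-4.   0.3  1.9] w -1.554080373993304e-05
[([0.563, -0.001, 0.035], 0.74), ([0.657, -0.296, 0.015], 0.64)]
```

View pics/t2.png

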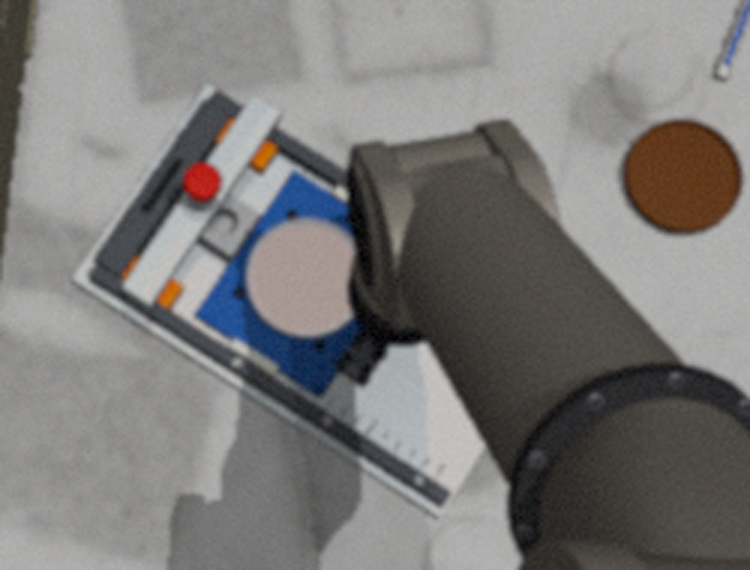

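The carriage is square and about 17 mm short, with the bore entering under the bridge at (228,220) and the dish seated at (304,278). The final approach goes in small steps.

```bash
python3 -m pendant '[0,0,0,-3,0, 0,0,0,-3,0, 0,0,0,-3,0, 0,0,0,-2,0, 0,0,0,-1,0, 0,0,0,0,0]'; python3 -c "
from h import *; stg()"; python3 -m pendant '[0,0,0,-1,0, 0,0,0,-1,0]'; python3 -c "
from h import *; stg()"
```

```text
clock: 11.15
tcp_pos: [0.5321, -0.0498, 0.0343]
orientation: [1.599, 0.9, -1.599]
contact_force: [-1.0, -1.8, -0.1]
grip_width: -0.0001
t 11.15 stage x,y,z mm [-44.7   0.3  34.3] toolY deg -31.27 xdown -1.0 F along,lat,z [-2.  -0.1 -0.1] w -0.00011325805335933005
clock: 11.4
tcp_pos: [0.533, -0.0486, 0.0343]
orientation: [1.599, 0.899, -1.599]
contact_force: [-1.7, -2.6, 2.1]
grip_width: 0.0
t 11.4 stage x,y,z mm [-43.1   0.2  34.3] toolY deg -31.3 xdown -1.0 F along,lat,z [-3.1  0.1  2.1] w 2.6434057187088467e-05
```

```bash
for i in 1; do python3 -m pendant '[0,0,0,-1,0, 0,0,0,-0.5,0]'|grep force; python3 -m pendant '[0,0,0,-0.5,0, 0,0,0,-0.5,0]'|grep force;  python3 -c "
from h import *; stg()"; done
```

```text
contact_force: [-0.8, -2.9, 0.4]
contact_force: [-1.7, -2.8, 0.4]
t 11.9 stage x,y,z mm [-40.4   0.2  34.3] toolY deg -31.29 xdown -1.0 F along,lat,z [-3.3  0.   0.4] w -0.0005191598444736566
```

```bash
python3 -m pendant '[0,0,0,-0.5,0]'|grep force; python3 -m pendant '[0,0,0,-0.5,0]'|grep force;  python3 -c "
from h import *; stg()"
```

```text
contact_force: [-1.6, -2.8, 0.1]
contact_force: [-1.3, -2.2, 0.4]
t 12.15 stage x,y,z mm [-39.4   0.2  34.3] toolY deg -31.28 xdown -1.0 F along,lat,z [-2.6 -0.1  0.4] w 0.00017400624301441657
```

```bash
python3 -m pendant '[0,0,0,-0.5,0]'|grep force; python3 -c "
from h import *; stg()"
```

```text
contact_force: [-1.5, -2.7, 1.1]
t 12.28 stage x,y,z mm [-39.    0.2  34.3] toolY deg -31.29 xdown -1.0 F along,lat,z [-3.1 -0.2  1.1] w -3.62341534044585e-05
```

```bash
python3 -m pendant '[0,0,0,-0.5,0]'|grep force; python3 -c "
from h import *; stg()"
```

```text
contact_force: [-1.7, -4.6, 1.4]
t 12.4 stage x,y,z mm [-39.    0.2  34.3] toolY deg -31.3 xdown -1.0 F along,lat,z [-4.8 -0.9  1.4] w 0.00018599348301292758
```

```bash
python3 -m pendant '[0,0,0,-0.4,0]'|grep force; python3 -m pendant '[0,0,0,-0.4,0]'|grep force; python3 -c "
from h import *; stg()"
```

```text
contact_force: [-2.1, -4.9, 0.9]
contact_force: [-2.4, -6.4, 1.8]
t 12.65 stage x,y,z mm [-38.6  -0.2  34.3] toolY deg -31.32 xdown -1.0 F along,lat,z [-6.7 -1.3  1.8] w 0.0001418255900919964
```

```bash
python3 -m pendant '[0,0,0,-0.5,0, 0,0,0,-0.5,0]'|grep force; python3 -c "
from h import *; stg()"; python3 -m pendant '[0,0,0,-0.5,0, 0,0,0,-0.5,0, 0,0,0,0,0]'|grep force; python3 - <<'E'
from h import *; stg(); im,d,P=cloud("top"); save("t3.png",cv2.resize(im[155:275,260:400],None,fx=5,fy=5,interpolation=cv2.INTER_CUBIC))
E
```

```text
contact_force: [-4.1, -7.9, 3.4]
t 12.9 stage x,y,z mm [-38.6  -0.1  34.3] toolY deg -31.36 xdown -1.0 F along,lat,z [-8.9 -0.7  3.4] w 0.00014869871011646908
contact_force: [-5.7, -8.1, 4.8]
t 13.28 stage x,y,z mm [-38.6  -0.1  34.3] toolY deg -31.4 xdown -1.0 F along,lat,z [-9.8  0.7  4.8] w 0.00026328775897157576
```

View pics/t3.png

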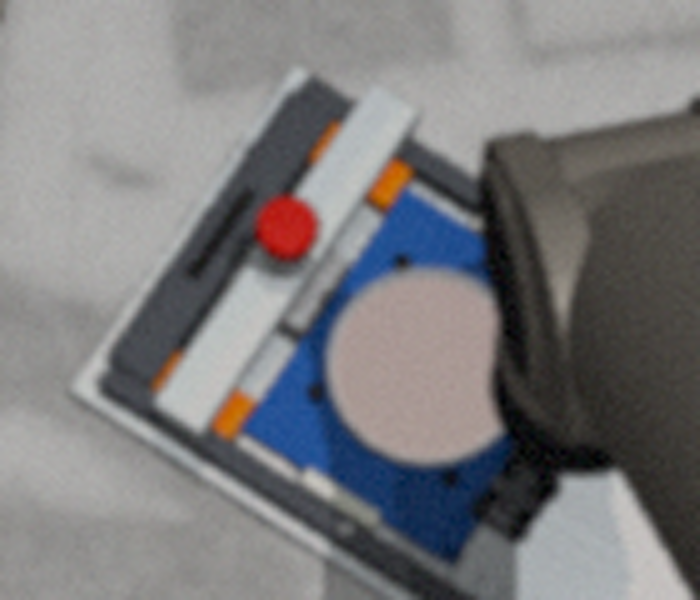

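The carriage is home: the plate's front edge lies flat against both orange pads, at (400,190) and (240,430), and the dish is in place at (415,365). Back off, lift, and move over the pin.

```bash
python3 -m pendant '[0,0,0,2,0, 0,0,0,4,0, 0,0,0,10,0, 0,0,0,10,0, 0,0,0,0,0, 0,-30,0,0,0, 0,-40,0,0,0, 0,-40,0,0,0, 0,-16,0,0,0, 0,0,0,-25,0, 0,0,0,-35,0, 0,0,0,-35,0, 0,0,0,-35,0, 0,0,0,-25,0, 0,0,0,-10,0, 0,0,0,0,0, 0,0,0,0,0]'; python3 -c "
from h import *; stg()"
```

```text
clock: 15.45
tcp_pos: [0.6086, 0.075, 0.1601]
orientation: [1.599, 0.898, -1.601]
contact_force: [-0.0, -1.0, -0.4]
grip_width: -0.0003
t 15.45 stage x,y,z mm [101.7  -0.3 160.1] toolY deg -31.38 xdown -1.0 F along,lat,z [-0.9 -0.5 -0.4] w -0.0002773262097950024
```

```bash
python3 -m pendant '[0,0,0,-3.3,0, 0,15,0,0,0, 0,15,0,0,0, 0,6,0,0,0, 0,3,0,0,0, 0,3,0,0,0, 0,3,0,0,0, 0,3,0,0,0]' ; python3 -m pendant '[0,3,0,0,0, 0,3,0,0,0, 0,3,0,0,0]'|grep -E 'pos|force'; python3 -c "
from h import *; stg()"
```

```text
clock: 16.45
tcp_pos: [0.611, 0.0795, 0.1126]
orientation: [1.599, 0.899, -1.598]
contact_force: [-0.8, -0.1, 1.5]
grip_width: -0.0001
tcp_pos: [0.6109, 0.0795, 0.1032]
contact_force: [-0.3, -0.2, 2.1]
t 16.82 stage x,y,z mm [106.8  -0.  103.2] toolY deg -31.29 xdown -1.0 F along,lat,z [-0.3  0.1  2.1] w -0.00021660834140812914
```

Contact is at about 3 N and the pin is moving down. I keep going until it bottoms.

```bash
python3 -m pendant '[0,3,0,0,0, 0,3,0,0,0, 0,3,0,0,0, 0,2,0,0,0]'|grep -E 'pos|force'; python3 -m pendant '[0,1,0,0,0, 0,1,0,0,0]'|grep -E 'pos|force';python3 -m pendant '[0,1,0,0,0]'|grep -E 'pos|force'; python3 -c "
from h import *; stg()"
```

```text
tcp_pos: [0.6109, 0.0795, 0.0922]
contact_force: [0.5, 0.6, 2.1]
tcp_pos: [0.6109, 0.0795, 0.0904]
contact_force: [1.8, 0.6, 2.9]
tcp_pos: [0.611, 0.0795, 0.0901]
contact_force: [-2.3, -0.4, 13.0]
t 17.7 stage x,y,z mm [ 1.069e+02 -1.000e-01  9.010e+01] toolY deg -31.29 xdown -1.0 F along,lat,z [-1.5  1.7 13. ] w -0.00028069038360446563
```

It bottomed: z = 0.0901, 30 mm below the raised height, and the force jumped to 13 N. Hold briefly, then retract and look.

```bash
python3 -m pendant '[0,0.5,0,0,0, 0,0,0,0,0, 0,0,0,0,0]'|grep -E 'pos|force'; python3 -m pendant '[0,-3,0,0,0, 0,-10,0,0,0, 0,-30,0,0,0, 0,-40,0,0,0, 0,-40,0,0,0, 0,-20,0,0,0, 0,0,0,40,0, 0,0,0,40,0, 0,0,0,50,0, 0,0,0,50,0, 0,0,0,50,0, 0,0,0,40,0, 0,0,0,30,0, 0,0,0,0,0, 0,0,0,0,0]'; python3 - <<'E'
from h import *; stg(); im,d,P=cloud("top"); save("t4.png",cv2.resize(im[155:275,260:400],None,fx=5,fy=5,interpolation=cv2.INTER_CUBIC))
hsv=cv2.cvtColor(im,cv2.COLOR_RGB2HSV).astype(int); H,S,V=hsv[...,0],hsv[...,1],hsv[...,2]; roi=np.zeros((480,640),bool); roi[165:312,270:442]=1
q=P[roi&((H<6)|(H>174))&(S>150)&(V>80)&(P[...,2]>.04)&(P[...,2]<.2)]; print("pin",np.median(q,0),np.percentile(q[:,2],[50,90]))
for n in("dish","bottle","beaker"): print(n,[(np.round(o["location"],3).tolist(),round(o["score"],2)) for o in nets.look_for(n,"top")][:2])
E
```

```text
tcp_pos: [0.611, 0.0796, 0.09]
contact_force: [-3.0, 0.4, 11.0]
clock: 19.95
tcp_pos: [0.4552, -0.1762, 0.232]
orientation: [1.599, 0.9, -1.598]
contact_force: [-0.5, 0.6, -0.4]
grip_width: -0.0
t 19.95 stage x,y,z mm [-192.6    0.4  232. ] toolY deg -31.25 xdown -1.0 F along,lat,z [ 0.3  0.7 -0.4] w -4.936408150983058e-05
pin [0.60957425 0.07787739 0.0897318 ] [0.0897318  0.09271978]
dish [([0.574, 0.011, 0.038], 0.93), ([0.671, -0.273, 0.014], 0.74)]
bottle [([0.459, 0.373, 0.083], 0.7), ([0.54, -0.051, 0.007], 0.64)]
beaker [([0.423, 0.266, 0.035], 0.79)]
```

View pics/t4.png

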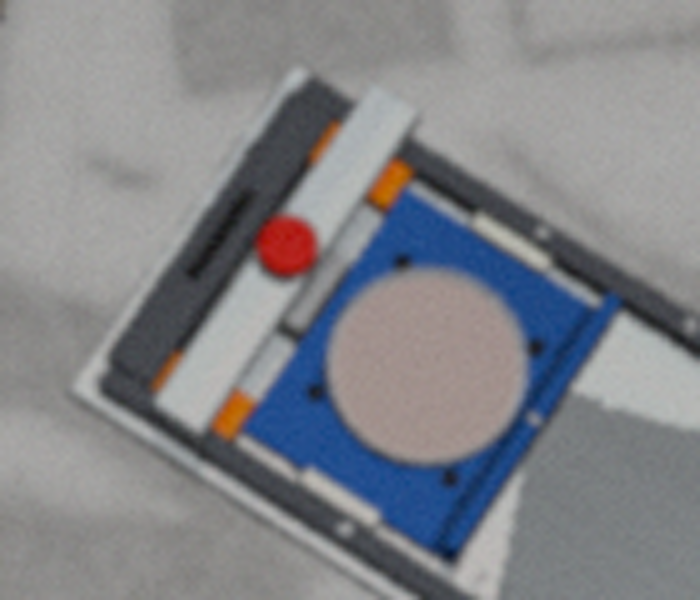

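The pin head is now low on the bridge at (287,246), with its top at z ≈ 0.090. The carriage is flush with both pads, and the dish sits between its four pins at (427,365). The arm is clear, so I hand in.

```bash
python3 -c "
from bench import r; print(r.hand_in())"
```

```text
the job is handed in; nothing more can be done
None
```

The carriage is home against both orange stops, the index pin is pressed to the bottom of its bore, and the job is handed in at about 20 s of the 42 s allowed.

- **Carriage:** I pushed it on its centre line with shut fingers at about 2–4 N. At the stops the force rose to about 10 N with no further movement, well under the 40 N limit. The last picture shows it flush and square against both pads.
- **Pin:** It went down with about 2–3 N and bottomed with the force jumping to 13 N, the fingertips at z = 0.090 m. Afterwards the camera put the head top at 0.0897 m, which is about 30 mm of travel.
- **Dish and bystanders:** The dish lies between its four locating pins. The bottle and beaker read within 5 mm of their starting positions, which is about the detector's own error.
- **Disagreements:** The first pin average was skewed by one bad depth point, so I used the median instead. The network detections for the stop, bridge and bore points were unreliable and I did not use them. No other check failed; the hand-in itself reports no verdict.

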